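Shut the clip-lid parts case and snap its three clips

ROBOT

A 7-joint arm with a two-finger parallel gripper is mounted at the origin on a cart in front of the work surface, level with it; the furniture and walls round the work are solid. World frame = base frame: x ahead of the robot, y to its left, z up, the work surface at z = 0. Lengths are in m, angles in rad, forces in N, time in s.
With the tool pointing down it reaches from about 0.4 to 0.875 m from the base axis. Payload 4.4 kg.
Tool frame: the origin (TCP) lies on the centre line of the jaws, within the pads' length; the fingertips stand bot.tip_reach ahead of it and the grasp point (between the pads) lies 5 mm behind it (bot.tip_reach is the distance from the TCP to the fingertips, in m); z points along the fingers, y is the line along which they close (so a half turn about z gives the same grasp; the last joint's range is limited). The gripper opens to 85 mm and grips with 20 to 120 N. Pads are 22 mm wide; open, the fingers measure 114 mm over their backs; the gripper's body (76 mm by 85 mm) begins 54 mm behind the grasp point. The pads swing forward as they close: fully open they stand 13 mm farther back than shut.
Start: joints at [1.194, 0.628, 0.038, 1.517, -0.027, 0.996, -0.02], TCP at [0.199, -0.619, 0.225] pointing down, gripper open.
Joint ranges: [-3.06, 3.06], [-0.37, 2.12], [-1.25, 1.32], [0.18, 2.47], [-1.1, 4.24], [0.23, 1.98], [-2.94, 2.94]. Speed limits (rad/s): [2.57, 2.57, 3.14, 3.14, 3.14, 3.14, 3.14].

INTERFACE

Orientations are given as a rotation vector (axis times angle).
In Python, from rig import bot gives the robot as it stands.
- The arm moves only by the tool servo_tool, never from a script. Its arguments are lists of equal length, an entry for each row: "xyz": the shift along the tool's x, y, z in mm, a list of three; "rot": the turn, a rotation vector about the tool's x, y, z in units of 5 degrees (1.0 is 5 degrees), a list of three; "jaw": the opening in per cent of the stroke, from 0 (shut) to 100 (fully open). In form: {"xyz": [[dx, dy, dz], ...], "rot": [[ax, ay, az], ...], "jaw": [jaw, ...]}. A call has 1 to 20 rows; each row is the pose to reach, as a shift and turn from the pose commanded when the call began, along the tool's axes at that moment; what a row does not reach only later rows make up. A row lasts 1/12 s, in which the tool goes at most 41.7 mm and 7.16 degrees, less where a joint would pass 70% of its speed; a pose out of reach is approached as far as the arm can. A call with a gripper value outside its range is refused whole. The fingers move at their own pace and stop on an object; "force" is the grip in N (left out, the last holds). Time passes only in rows, so rows that repeat a pose let the fingers close. It gives the time, the measured TCP pose, the force, the opening and the grip force at its end, in the units of the state.
- bot.get_state(): the state, without advancing time (a new reading comes with each control period).
- bot.grab_frame(name): name is "scene" or "top"; returns (picture, depth): 480x640x3 uint8, red, green, blue; 480x640 float32, m along the optical axis (not along the pixel's ray), 0 where there is no reading.
- bot.get_calibration(name): a dict with "camera_matrix" (3x3 intrinsics, pixels), "extrinsics" (4x4, takes a point from camera to world coordinates). Camera axes: x right, y down, z forward; pixel columns grow to the right and rows downward; lengths in m; the calibration is good to about 2 mm. A picture is of the moment at which its call begins. get_calibration takes no time and is no camera call.
- bot.close_job(): hands the job in; it is judged then, once.
The state is a dict: "time_s": time; "joint_pos": joint angles; "qvel": joint speeds; "joint_efforts": joint torques, N m; "tool_pos": TCP position; "ee_rot": TCP orientation; "ft_force": force on the tool from outside, world axes, zero at the start; "ft_torque": the same for the moment, N m; "grip_width": opening from 0.0 (shut) to 1.0 (fully open); "grip_force": force on a finger pad.
Only numpy, scipy, OpenCV 4.12 (cv2) and the standard library are available. Lean on these libraries where they do the work, as an engineer would, in place of code of your own. Each camera call takes 0.05 s, during which the arm holds its last target. There are 200 camera calls.

TASK

Shut the lid of the clear parts case on the bench. Then, with the lid shut, fold down the three grey clips round its rim one after another until each snaps home over its catch and stays down by itself. The plastic is old and brittle: push gently, by feel, never with more than 20 N, and do not disturb the pliers, the small carton and the brass elbow lying beside it.

Things in the scene. Friction and masses are not known exactly. Their poses are not given: they have to be found in the camera images.
- parts_case: Clear plastic case full of fittings, heavy, does not shift: 130 (x) x 200 (y) mm, on 12 mm feet. Origin: centre of its underside, 12 mm above the bench. +x points from front to rear wall (lid hinge), +y to its left, z up. Walls: front x = -64, rear x = 66, sides y = +-100 mm; rim z = 36, top of the shut lid z = 49 mm. More than 20 N from the gripper on any part, lid and clips too, cracks it.
- parts_case_lid (a joint): Lid hinge, rad: 0 shut on the rim, larger is more open (it lifts at the front). Stiff hinge of 0.5 N m: the lid stays where it is left. A foam seal under the front edge takes up the last 1.5 mm (up to 9 N there); 0.03 or less counts as shut. Starts ajar.
- lid_hinge (a point): Point on the lid's hinge axis, middle of the case's rear (case x = 69, y = 0, z = 36 mm); the axis runs along the case's y.
- lid_edge (a point): Middle of the lid's front edge at its outer (top) face: 133 mm from the hinge axis and, lid shut, 12.5 mm above it. The lid's top is plain and flat; push it anywhere within 100 mm either side of the middle line.
- pliers: Pliers with red handles, 70 x 170 x 14 mm, lying behind the case. Origin under the middle.
- carton_small: Small cardboard carton, 51 x 75 x 41 mm, standing behind the case. Origin under the middle.
- elbow: Brass pipe elbow, 57 x 56 x 24 mm, lying off the case's front left corner. Origin under the middle.
- clip_front (a joint): Smooth grey clip flap, 50 mm wide, 3 mm thick, 31 mm long, hinged mid-way on the lid's front rim, opens to case -x. rad: 0 hangs straight down along the wall, 1.57 sticks straight out, more is upwards. Unlatched it springs back to 1.3 to 2. Lid shut: pushed over its catch's springy lip it snaps in, stops hard and stays, anywhere from -0.15 to 0.27.
- clip_front_hinge (a point): Middle of the front clip's hinge axis: 15 mm out from the case wall and, lid shut, 55 mm above the bench; runs along the wall; its 6 mm barrel ends 18 mm out. Pushed at the thumb lip towards the wall and a little down, the clip meets its catch's springy lip some 0.3 rad before its stop and snaps over it at 8 to 13 N. Dragged upwards it lifts the lid instead.
- clip_front_edge (a point): Middle of the front clip's free edge, a 5 mm round thumb lip, on its outer face; at 0 rad it is 28.5 mm below the hinge axis (26 mm above the bench) and 23.5 mm out from the wall. The old walls have bowed: each catch stands between 3 mm further in and 5.5 mm further out than drawn, so where a clip snaps and stops differs and no listed pose shows it.
- clip_left (a joint): Smooth grey clip flap, 44 mm wide, 3 mm thick, 31 mm long, hinged on the lid's left rim at case x = -4 mm, opens to case +y. rad: 0 hangs straight down along the wall, 1.57 sticks straight out, more is upwards. Unlatched it springs back to 1.3 to 2. Lid shut: pushed over its catch's springy lip it snaps in, stops hard and stays, anywhere from -0.15 to 0.27.
- clip_left_hinge (a point): Middle of the left clip's hinge axis: 15 mm out from the case wall and, lid shut, 55 mm above the bench; runs along the wall; its 6 mm barrel ends 18 mm out. Pushed at the thumb lip towards the wall and a little down, the clip meets its catch's springy lip some 0.3 rad before its stop and snaps over it at 8 to 13 N. Dragged upwards it lifts the lid instead.
- clip_left_edge (a point): Middle of the left clip's free edge, a 5 mm round thumb lip, on its outer face; at 0 rad it is 28.5 mm below the hinge axis (26 mm above the bench) and 23.5 mm out from the wall. The old walls have bowed: each catch stands between 3 mm further in and 5.5 mm further out than drawn, so where a clip snaps and stops differs and no listed pose shows it.
- clip_right (a joint): Smooth grey clip flap, 44 mm wide, 3 mm thick, 31 mm long, hinged on the lid's right rim at case x = -4 mm, opens to case -y. rad: 0 hangs straight down along the wall, 1.57 sticks straight out, more is upwards. Unlatched it springs back to 1.3 to 2. Lid shut: pushed over its catch's springy lip it snaps in, stops hard and stays, anywhere from -0.15 to 0.27.
- clip_right_hinge (a point): Middle of the right clip's hinge axis: 15 mm out from the case wall and, lid shut, 55 mm above the bench; runs along the wall; its 6 mm barrel ends 18 mm out. Pushed at the thumb lip towards the wall and a little down, the clip meets its catch's springy lip some 0.3 rad before its stop and snaps over it at 8 to 13 N. Dragged upwards it lifts the lid instead.
- clip_right_edge (a point): Middle of the right clip's free edge, a 5 mm round thumb lip, on its outer face; at 0 rad it is 28.5 mm below the hinge axis (26 mm above the bench) and 23.5 mm out from the wall. The old walls have bowed: each catch stands between 3 mm further in and 5.5 mm further out than drawn, so where a clip snaps and stops differs and no listed pose shows it.

How it is judged:
By the outcome, as a careful person would: the job done as asked, in the order asked, and still so for the second after the job is handed in, with the robot touching nothing.
It also fails if it takes over 72 s, if anything falls off the work surface, if the arm or the gripper's body presses on something with over 40 N, if the wrist force passes 120 N, or if a joint passes its speed limit or range.

## Working session

There is one attempt and no reset: what is moved stays moved. The work goes in short steps, Python scripts to look and compute and a tool call to move; the robot and the scene stay as the last step left them, time stands still between calls to the robot, and variables do not carry over. Pictures are saved under pics/ and viewed, at most 10 in all, crops included, and the job is handed in when it is done.

Besides the shell and the picture viewer there is one more tool, called after "Call:" as name(argument=value, ...), one argument or row to a line, values as JSON. servo_tool: Moves the arm, as the interface text tells. Its arguments: {"type":"object","properties":{"xyz":{"type":"array"},"rot":{"type":"array"},"jaw":{"type":"array"},"force":{"type":"number"}},"required":["xyz","rot","jaw"]}

```bash
mkdir -p pics; cat > h.py <<'E'
import numpy as np, cv2
from rig import bot
from scipy.spatial.transform import Rotation as R
def cam(n):
    c=bot.get_calibration(n); return np.array(c["camera_matrix"]),np.array(c["extrinsics"])
def cloud(n,d):
    K,T=cam(n); v,u=np.mgrid[:480,:640]
    p=np.stack([(u-K[0,2])/K[0,0]*d,(v-K[1,2])/K[1,1]*d,d],-1)
    return p@T[:3,:3].T+T[:3,3]
def ray(n,u,v,z):
    K,T=cam(n); r=T[:3,:3]@np.array([(u-K[0,2])/K[0,0],(v-K[1,2])/K[1,1],1]); o=T[:3,3]
    return o+r*(z-o[2])/r[2]
E
python3 - <<'E'
from h import *
for n in("scene","top"):
    p,d=bot.grab_frame(n); cv2.imwrite(f"pics/{n}0.png",p[...,::-1]); np.savez(f"{n}0.npz",p=p,d=d)
    K,T=cam(n); print(n,K[0,0],T.round(3).tolist())
s=bot.get_state(); print(s, bot.tip_reach)
E
```

```text
scene 533.8351004358049 [[0.84, -0.219, 0.496, 0.125], [-0.542, -0.341, 0.768, -0.368], [0.001, -0.914, -0.405, 0.427], [0.0, 0.0, 0.0, 1.0]]
top 450.53092367868396 [[-0.011, -0.988, 0.152, 0.427], [-1.0, 0.008, -0.018, 0.305], [0.017, -0.152, -0.988, 0.909], [0.0, 0.0, 0.0, 1.0]]
{'time_s': 0.1, 'joint_pos': array([ 1.19419054,  0.62924886,  0.03842273,  1.518255  , -0.02700272,
        0.99630411, -0.02001446]), 'qvel': array([ 2.81956923e-04, -1.63026674e-03,  4.53705601e-05, -3.53174484e-03,
        6.95181264e-05,  3.21229641e-04,  2.97009709e-04]), 'joint_efforts': array([ 3.11118238e-03, -5.64533150e+01,  1.23012006e+00, -1.93976319e+01,
        1.11676881e-02,  5.38441105e-03, -2.47757936e-05]), 'tool_pos': array([ 0.1986564 , -0.61830484,  0.22398791]), 'ee_rot': array([-3.10207622e+00, -4.85993618e-01,  4.14841894e-04]), 'ft_force': array([-0.41757302, -0.56272456, -0.25164987]), 'ft_torque': array([ 0.01233448,  0.01077764, -0.00427251]), 'grip_force': 0.0, 'grip_width': 1.0010897150822788} 0.014
```

View pics/scene0.png

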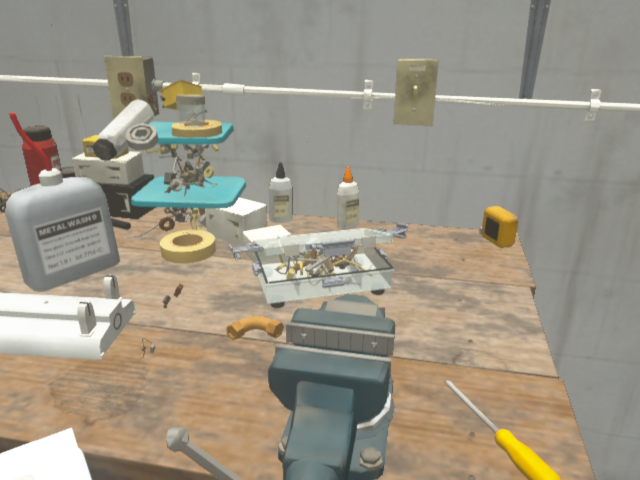

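View pics/top0.png

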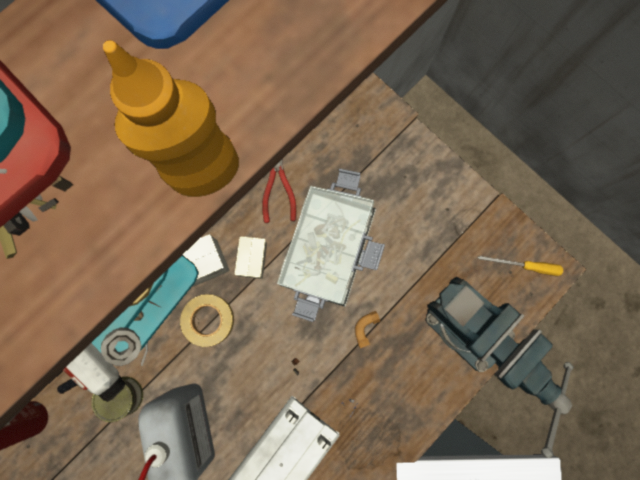

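The top view shows the case at about (327,245): the front clip is at (371,255), the right clip at (348,180) and the left clip at (306,306). The elbow is at (367,328), the carton at (250,257) and the pliers at (280,195). The front faces roughly world -y. In the scene view the lid is ajar, with clips at (243,250), (330,248) and (392,230).

```bash
python3 - <<'E'
from h import *
f=np.load("top0.npz"); P=cloud("top",f["d"]); g=f["p"]
for nm,(u,v) in dict(front=(371,255),right=(348,180),left=(306,306),lidc=(327,245),lidFR=(371,202),lidFL=(344,300),lidRR=(313,190),lidRL=(282,284),carton=(250,257),elbow=(367,328),shelf=(300,110),shelf2=(350,70),bottle=(110,45),bott2=(200,180),vise=(500,320),vise2=(470,300),pl=(292,200),white=(208,257),cyan=(170,300),box=(310,430)).items():
    w=P[v-2:v+3,u-2:u+3].reshape(-1,3); print(nm,np.median(w,0).round(3),w.std(0).round(3)[2])
# grey-blue clip mask
hsv=cv2.cvtColor(g,cv2.COLOR_RGB2HSV)
roi=np.zeros((480,640),bool); roi[160:330,270:392]=1
x,y,z=P[...,0],P[...,1],P[...,2]
m=roi&(z>0.04)&(z<0.2)
for nm,(u0,u1,v0,v1) in dict(front=(362,390,235,275),right=(333,365,165,195),left=(290,325,292,325)).items():
    mm=np.zeros_like(m); mm[v0:v1,u0:u1]=1; mm&=m&(g[...,2].astype(int)>g[...,0].astype(int)+5)
    q=P[mm]; r=cv2.minAreaRect((q[:,:2]*1000).astype(np.float32)); print(nm,len(q),r,np.percentile(q[:,2],[2,25,50,75,98]).round(3))
big=lambda im,u0,u1,v0,v1:cv2.resize(im[v0:v1,u0:u1],None,fx=4,fy=4,interpolation=cv2.INTER_CUBIC)
a=big(g,265,400,165,325)[...,::-1]; s=np.load("scene0.npz")["p"]; b=big(s,230,415,215,315)[...,::-1]
o=np.zeros((600,800,3),np.uint8)
a=cv2.resize(a,(300,int(300*a.shape[0]/a.shape[1])));b=cv2.resize(b,(500,int(500*b.shape[0]/b.shape[1])))
o[:a.shape[0],:300]=a;o[:b.shape[0],300:]=b; cv2.imwrite("pics/crop0.png",o)
E
```

```text
front [0.534 0.207 0.106] 0.002
right [0.682 0.244 0.082] 0.002
left [0.445 0.325 0.078] 0.001
lidc [0.556 0.286 0.084] 0.002
lidFR [0.633 0.204 0.1  ] 0.002
lidFL [0.456 0.253 0.049] 0.17
lidRR [0.667 0.311 0.065] 0.002
lidRL [0.486 0.37  0.064] 0.02
carton [0.541 0.434 0.041] 0.001
elbow [ 0.401  0.206 -0.   ] 0.003
shelf [0.599 0.318 0.55 ] 0.001
shelf2 [0.635 0.275 0.55 ] 0.001
bottle [0.546 0.396 0.725] 0.001
bott2 [0.526 0.391 0.587] 0.002
vise [ 0.416 -0.007  0.136] 0.001
vise2 [0.451 0.033 0.108] 0.002
pl [0.662 0.355 0.011] 0.002
white [0.538 0.509 0.066] 0.002
cyan [0.458 0.573 0.078] 0.163
box [0.221 0.32  0.047] 0.001Traceback (most recent call last):
  File "<stdin>", line 12, in <module>
    return _quantile_unchecked(
        a, q, axis, out, overwrite_input, method, keepdims, weights)
    return _ureduce(a,
                    func=_quantile_ureduce_func,
    ...<5 lines>...
                    overwrite_input=overwrite_input,
                    method=method)
    r = func(a, **kwargs)
    result = _quantile(arr,
                       quantiles=q,
    ...<2 lines>...
                       out=out,
                       weights=wgt)
    slices_having_nans = np.isnan(arr[-1, ...])
                                  ~~~^^^^^^^^^
IndexError: index -1 is out of bounds for axis 0 with size 0
```

```bash
python3 - <<'E'
from h import *
f=np.load("top0.npz"); P=cloud("top",f["d"]); g=f["p"]
roi=np.zeros((480,640),np.uint8); cv2.fillConvexPoly(roi,np.array([(316,192),(371,204),(342,298),(285,284)]),1)
z=P[...,2]; q=P[(roi>0)&(z>0.055)&(z<0.125)]
for _ in range(4):
    A=np.c_[q[:,:2],np.ones(len(q))]; c=np.linalg.lstsq(A,q[:,2],rcond=None)[0]; e=A@c-q[:,2]; q=q[abs(e)<max(.003,1.5*e.std())]
print("plane",c.round(3),len(q),e.std().round(4),"tilt",np.arctan(np.hypot(*c[:2])).round(3),"dir up",np.degrees(np.arctan2(c[1],c[0])).round(1))
# in-plane points in bigger window
m=np.zeros((480,640),bool); m[160:330,270:392]=1
on=m&(abs(P[...,0]*c[0]+P[...,1]*c[1]+c[2]-z)<.004)&(z>.05)
cv2.imwrite("on.png",on*255)
n,l,st,_=cv2.connectedComponentsWithStats(cv2.morphologyEx(on.astype(np.uint8),cv2.MORPH_OPEN,np.ones((9,9))))
k=1+st[1:,4].argmax(); w=P[l==k]
r=cv2.minAreaRect((w[:,:2]*1000).astype(np.float32)); print(len(w),r,cv2.boxPoints(r).round(0).tolist())
for nm,(u0,u1,v0,v1) in dict(front=(362,390,235,275),right=(333,365,165,195),left=(290,325,292,325)).items():
    gg=g[v0:v1,u0:u1].astype(int); print(nm,gg[gg.shape[0]//2,gg.shape[1]//2])
    mm=np.zeros_like(m); mm[v0:v1,u0:u1]=1; mm&=(z>.06)&(z<.2)&(g[...,2].astype(int)>g[...,0]) 
    q=P[mm]
    if len(q): r=cv2.minAreaRect((q[:,:2]*1000).astype(np.float32)); print(len(q),np.round(r[0]),np.round(r[1]),r[2],np.percentile(q[:,2],[2,25,50,75,98]).round(3))
for u,v in((0,410),(220,212),(440,5)): print("shelf edge",ray("top",u,v,.55).round(3))
big=lambda im,u0,u1,v0,v1:cv2.resize(im[v0:v1,u0:u1],None,fx=4,fy=4,interpolation=cv2.INTER_CUBIC)
a=big(g,265,400,165,325)[...,::-1]; s=np.load("scene0.npz")["p"]; b=big(s,230,415,215,315)[...,::-1]
o=np.zeros((600,800,3),np.uint8)
a=cv2.resize(a,(300,int(300*a.shape[0]/a.shape[1])));b=cv2.resize(b,(500,int(500*b.shape[0]/b.shape[1])))
o[:a.shape[0],:300]=a;o[:b.shape[0],300:]=b; cv2.imwrite("pics/crop0.png",o)
E
```

```text
plane [-0.104 -0.307  0.23 ] 5539 0.0013 tilt 0.314 dir up -108.7
6803 ((561.573974609375, 289.6263122558594), (130.0073699951172, 207.0293426513672), 71.7328109741211) [[443.0, 260.0], [639.0, 195.0], [680.0, 319.0], [484.0, 384.0]]
front [144 146 147]
403 [540. 210.] [38. 55.] 72.54620361328125 [0.1   0.104 0.107 0.11  0.12 ]
right [142 144 144]
346 [678. 244.] [52. 36.] 67.41602325439453 [0.073 0.079 0.083 0.087 0.095]
left [147 148 149]
402 [444. 324.] [52. 43.] 70.35369873046875 [0.072 0.077 0.08  0.083 0.091]
shelf edge [0.359 0.546 0.55 ]
shelf edge [0.511 0.384 0.55 ]
shelf edge [0.697 0.194 0.55 ][ WARN:0@0.420] global loadsave.cpp:1063 imwrite_ Unsupported depth image for selected encoder is fallbacked to CV_8U.
```

View pics/crop0.png

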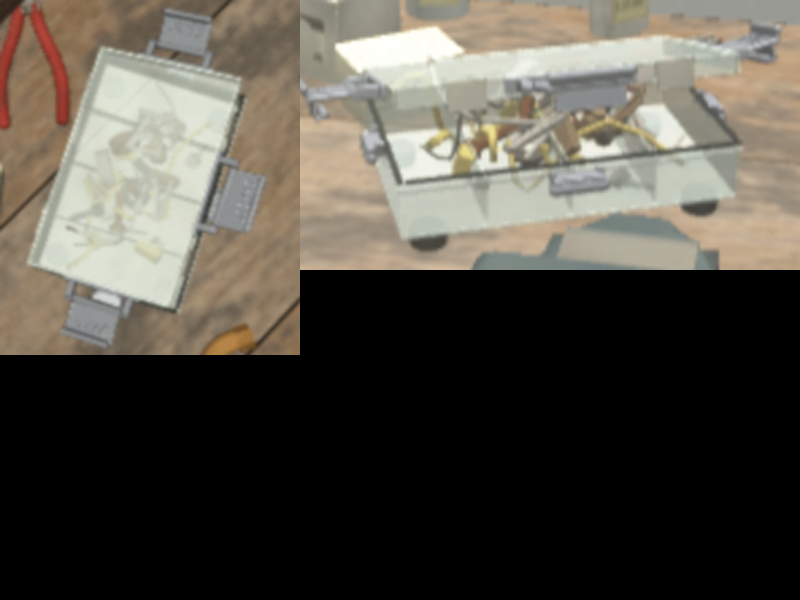

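The crop confirms the lid is ajar (0.31 rad) and all three clips stick out about level. I take the case heading (+x) as 71.5° and its origin as about (0.558, 0.281). The elbow lies well off the left clip. Next I move in with the gripper shut.

```bash
cat >> h.py <<'E'
O=np.array([.5585,.2805]); A=np.radians(71.5)
def case(x,y): # mm -> world xy
    return O+np.array([[np.cos(A),-np.sin(A)],[np.sin(A),np.cos(A)]])@np.array([x,y])/1000
def go(xy,tipz,head=None): # world target for tool centre & tip height (m), heading of tool x (deg)
    s=bot.get_state(); M=R.from_rotvec(s["ee_rot"]).as_matrix()
    d=M.T@(np.r_[xy,tipz+.014]-s["tool_pos"])*1000
    h=np.radians(head) if head is not None else np.arctan2(M[1,0],M[0,0])
    T=np.array([[np.cos(h),np.sin(h),0],[np.sin(h),-np.cos(h),0],[0,0,-1]])
    r=np.degrees(R.from_matrix(M.T@T).as_rotvec())/5
    print("shift",d.round(1),"rot",r.round(2))
def st():
    s=bot.get_state(); M=R.from_rotvec(s["ee_rot"]).as_matrix()
    c=np.array([[np.cos(A),np.sin(A)],[-np.sin(A),np.cos(A)]])
    print("t",round(s["time_s"],2),"tip case mm",(c@(s["tool_pos"][:2]-O)*1000).round(1),"tip z",round((s["tool_pos"][2]-.014)*1000,1),"F case",np.r_[c@s["ft_force"][:2],s["ft_force"][2]].round(1),"xhead",np.degrees(np.arctan2(M[1,0],M[0,0])).round(1),"tilt",M[:,2].round(3),"q",s["joint_pos"].round(2),"w",round(s["grip_width"],2))
E
python3 - <<'E'
from h import *
go([.5,-.15],.21,71.5); go(case(-38,0),.15,71.5); print(case(-38,0)); st()
E
```

```text
shift [ 430.1 -353.7    0.6] rot [-2.000e-02 -1.000e-02 -1.074e+01]
shift [ 595.  -715.    61.2] rot [-2.000e-02 -1.000e-02 -1.074e+01]
[0.54644242 0.2444637 ]
t 0.1 tip case mm [-966.5   56.1] tip z 210.0 F case [-0.7  0.2 -0.3] xhead 17.8 tilt [-0.001  0.002 -1.   ] q [ 1.19  0.63  0.04  1.52 -0.03  1.   -0.02] w 1.0
```

Call:
servo_tool(
  xyz=[
    [430,-354,0],
    [430,-354,0],
    [430,-354,0],
    [430,-354,0],
    [430,-354,0],
    [430,-354,0],
    [430,-354,0],
    [430,-354,0],
    [430,-354,0],
    [430,-354,0],
    [430,-354,0],
    [430,-354,0],
    [430,-354,0],
    [595,-715,40],
    [595,-715,40],
    [595,-715,40],
    [595,-715,40],
    [595,-715,40],
    [595,-715,40],
    [595,-715,40],
  ],
  rot=[
    [0,0,0],
    [0,0,0],
    [0,0,-2],
    [0,0,-4],
    [0,0,-5],
    [0,0,-6],
    [0,0,-7],
    [0,0,-8],
    [0,0,-9],
    [0,0,-10],
    [0,0,-10.74],
    [0,0,-10.74],
    [0,0,-10.74],
    [0,0,-10.74],
    [0,0,-10.74],
    [0,0,-10.74],
    [0,0,-10.74],
    [0,0,-10.74],
    [0,0,-10.74],
    [0,0,-10.74],
  ],
  jaw=[0,0,0,0,0,0,0,0,0,0,0,0,0,0,0,0,0,0,0,0],
)

```text
time_s: 1.77
tool_pos: [0.5302, 0.1263, 0.1961]
ee_rot: [2.55, 1.835, -0.001]
ft_force: [0.5, 0.7, 0.6]
grip_width: -0.004
grip_force: 0.0
```

```bash
python3 - <<'E'
from h import *
st(); go(case(-38,0),.15,71.5); go(case(-38,0),.105,71.5)
E
```

```text
t 1.77 tip case mm [-155.2  -22.1] tip z 182.1 F case [ 0.9 -0.3  0.6] xhead 71.5 tilt [-0.001 -0.    -1.   ] q [-0.11  0.52 -0.26  1.84  0.18  0.8  -0.79] w -0.0
shift [117.2 -22.1  32.1] rot [-0.    0.01  0.  ]
shift [117.2 -22.1  77.1] rot [-0.    0.01  0.  ]
```

Call:
servo_tool(
  xyz=[
    [117,-22,32],
    [117,-22,32],
    [117,-22,32],
    [117,-22,32],
    [117,-22,60],
    [117,-22,60],
    [117,-22,60],
  ],
  rot=[
    [0,0,0],
    [0,0,0],
    [0,0,0],
    [0,0,0],
    [0,0,0],
    [0,0,0],
    [0,0,0],
  ],
  jaw=[0,0,0,0,0,0,0],
)

```text
time_s: 2.35
tool_pos: [0.5454, 0.2412, 0.1352]
ee_rot: [-2.549, -1.835, 0.007]
ft_force: [0.5, -0.1, -0.1]
grip_width: -0.001
grip_force: 0.0
```

```bash
python3 - <<'E'
from h import *
st()
E
```

```text
t 2.35 tip case mm [-41.5  -0.1] tip z 121.2 F case [ 0.1 -0.5 -0.1] xhead 71.5 tilt [-0.004 -0.002 -1.   ] q [-0.32  0.67 -0.23  1.75  0.21  0.75 -0.98] w -0.0
```

Call:
servo_tool(
  xyz=[
    [0,0,4],
    [0,0,9],
    [0,0,13],
    [0,0,17],
    [0,0,20],
    [0,0,23],
    [0,0,26],
    [0,0,29],
    [0,0,32],
    [0,0,35],
    [0,0,38],
    [0,0,40],
    [0,0,42],
    [0,0,44],
    [0,0,46],
    [0,0,46],
  ],
  rot=[
    [0,0,0],
    [0,0,0],
    [0,0,0],
    [0,0,0],
    [0,0,0],
    [0,0,0],
    [0,0,0],
    [0,0,0],
    [0,0,0],
    [0,0,0],
    [0,0,0],
    [0,0,0],
    [0,0,0],
    [0,0,0],
    [0,0,0],
    [0,0,0],
  ],
  jaw=[0,0,0,0,0,0,0,0,0,0,0,0,0,0,0,0],
)

```text
time_s: 3.68
tool_pos: [0.5469, 0.2422, 0.0904]
ee_rot: [2.549, 1.835, -0.0]
ft_force: [-0.4, -0.5, -0.1]
grip_width: 0.001
grip_force: 0.1
```

```bash
python3 - <<'E'
from h import *
st()
E
```

```text
t 3.68 tip case mm [-40.   -1.1] tip z 76.4 F case [-0.6  0.2 -0.1] xhead 71.5 tilt [ 0. -0. -1.] q [-0.33  0.73 -0.21  1.78  0.23  0.66 -1.  ] w 0.0
```

Call:
servo_tool(
  xyz=[
    [0,0,2],
    [0,0,4],
    [0,0,6],
  ],
  rot=[
    [0,0,0],
    [0,0,0],
    [0,0,0],
  ],
  jaw=[0,0,0],
)

```text
time_s: 3.93
tool_pos: [0.5469, 0.2423, 0.0845]
ee_rot: [2.549, 1.835, 0.0]
ft_force: [-0.4, -2.0, 2.1]
grip_width: -0.0
grip_force: 1.0
```

```bash
python3 - <<'E'
from h import *
st()
p,d=bot.grab_frame("scene"); cv2.imwrite("pics/s1.png",cv2.resize(p[180:340,200:440],None,fx=3,fy=3)[...,::-1])
E
```

```text
t 3.93 tip case mm [-39.9  -1.2] tip z 70.5 F case [-2.  -0.2  2.1] xhead 71.5 tilt [ 0. -0. -1.] q [-0.33  0.74 -0.21  1.78  0.24  0.64 -1.  ] w -0.0
```

View pics/s1.png

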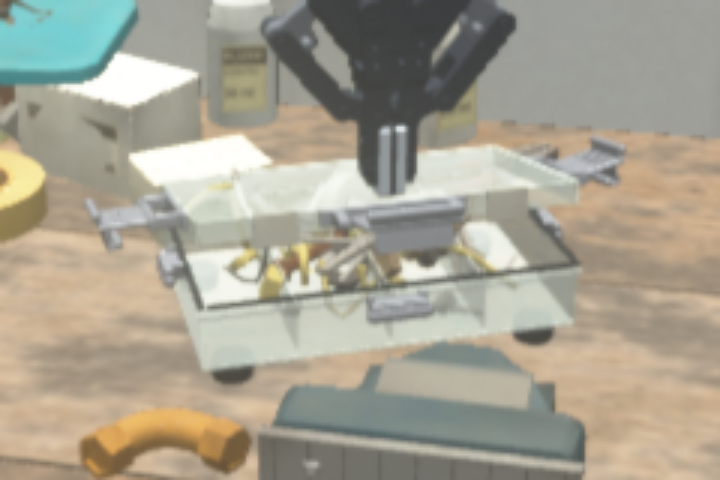

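The gripper's finger is on the lid at about (395,190), and the lid is partly closed (gap about 19 px, from 29). I keep pressing by feel.

Call:
servo_tool(
  xyz=[
    [0,0,2],
    [0,0,4],
    [0,0,6],
    [0,0,8],
  ],
  rot=[
    [0,0,0],
    [0,0,0],
    [0,0,0],
    [0,0,0],
  ],
  jaw=[0,0,0,0],
)

```text
time_s: 4.32
tool_pos: [0.5467, 0.2422, 0.0763]
ee_rot: [2.55, 1.835, -0.0]
ft_force: [-0.2, -1.1, 3.5]
grip_width: -0.002
grip_force: 1.0
```

```bash
cat >> h.py <<'E'
def lid():
    p,d=bot.grab_frame("scene"); P=cloud("scene",d).reshape(-1,3)
    c=np.array([[np.cos(A),np.sin(A)],[-np.sin(A),np.cos(A)]]); Q=np.c_[(P[:,:2]-O)@c.T,P[:,2]]*1000
    for y0,y1 in((-85,-50),(50,85)):
        q=Q[(Q[:,0]>-40)&(Q[:,0]<60)&(Q[:,1]>y0)&(Q[:,1]<y1)&(Q[:,2]>45)&(Q[:,2]<125)]
        for _ in range(4):
            k=np.polyfit(q[:,0],q[:,2],1); e=np.polyval(k,q[:,0])-q[:,2]; q=q[abs(e)<max(2,1.5*e.std())]
        print("lid y",y0,"theta",-np.arctan(k[0]).round(3),"z at hinge",np.polyval(k,69).round(1),"at -39",np.polyval(k,-39).round(1),len(q),e.std().round(2))
    return p
E
python3 - <<'E'
from h import *
st(); lid()
E
```

```text
t 4.32 tip case mm [-40.  -1.] tip z 62.3 F case [-1.1 -0.2  3.5] xhead 71.5 tilt [-0. -0. -1.] q [-0.34  0.75 -0.2   1.78  0.24  0.63 -1.  ] w -0.0
lid y -85 theta 0.179 z at hinge 61.8 at -39 81.3 316 0.38
lid y 50 theta 0.178 z at hinge 61.9 at -39 81.3 330 0.43
```

```bash
python3 - <<'E'
from h import *
p,d=bot.grab_frame("scene"); P=cloud("scene",d)
c=np.array([[np.cos(A),np.sin(A)],[-np.sin(A),np.cos(A)]]); Q=np.concatenate([(P[...,:2]-O)@c.T,P[...,2:]],-1)*1000
for v in range(222,256,3): print(v,[tuple(Q[v,u].round(0).astype(int).tolist())+(int(p[v,u].sum()),) for u in(324,331,338)])
cv2.imwrite("pics/s2.png",cv2.resize(p[205:270,280:390],None,fx=7,fy=7,interpolation=cv2.INTER_CUBIC)[...,::-1])
E
```

```text
222 [(-52, 8, 132, 221), (-47, -4, 129, 227), (-53, -13, 130, 211)]
225 [(-53, 9, 127, 222), (-48, -4, 124, 216), (-51, -13, 124, 217)]
228 [(-52, 9, 122, 223), (-49, -3, 120, 366), (-47, -15, 118, 245)]
231 [(-47, 7, 115, 227), (-48, -4, 114, 259), (-46, -15, 112, 298)]
234 [(-47, 7, 110, 226), (-49, -3, 110, 259), (-46, -15, 107, 345)]
237 [(-45, 6, 104, 232), (-49, -3, 105, 260), (-47, -15, 103, 344)]
240 [(-46, 7, 100, 246), (-52, -3, 101, 280), (-46, -15, 98, 367)]
243 [(-47, 7, 96, 236), (-48, -4, 95, 294), (-13, -26, 77, 475)]
246 [(-47, 7, 90, 252), (-48, -4, 90, 293), (-28, -21, 79, 682)]
249 [(-37, 4, 81, 573), (-50, -3, 86, 300), (-45, -16, 82, 707)]
252 [(-53, 8, 83, 662), (-55, -2, 83, 698), (-60, -11, 84, 661)]
255 [(-62, 11, 83, 514), (-63, 0, 82, 394), (-61, -11, 80, 383)]
```

View pics/s2.png

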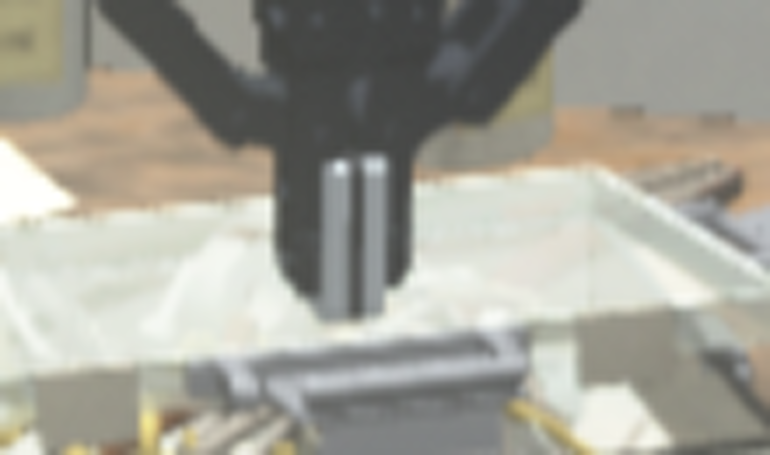

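The finger visibly rests on the lid at (345,318) in the crop. So the shut fingertips are really about 7 mm above the reported TCP, and I'll use that offset. I keep closing the lid.

Call:
servo_tool(
  xyz=[
    [0,0,2],
    [0,0,4],
    [0,0,6],
    [0,0,8],
    [0,0,10],
    [0,0,12],
    [0,0,14],
    [0,0,16],
    [0,0,16],
  ],
  rot=[
    [0,0,0],
    [0,0,0],
    [0,0,0],
    [0,0,0],
    [0,0,0],
    [0,0,0],
    [0,0,0],
    [0,0,0],
    [0,0,0],
  ],
  jaw=[0,0,0,0,0,0,0,0,0],
)

```text
time_s: 5.17
tool_pos: [0.5468, 0.2424, 0.0601]
ee_rot: [-2.549, -1.836, 0.0]
ft_force: [0.8, -0.2, -0.2]
grip_width: -0.001
grip_force: 0.0
```

```bash
python3 - <<'E'
from h import *
st(); lid()
E
```

```text
t 5.17 tip case mm [-39.8  -0.9] tip z 46.1 F case [ 0.1 -0.8 -0.2] xhead 71.5 tilt [-0.  0. -1.] q [-0.34  0.78 -0.2   1.79  0.25  0.6  -1.01] w -0.0
lid y -85 theta 0.045 z at hinge 61.2 at -39 66.1 469 0.56
lid y 50 theta 0.044 z at hinge 61.2 at -39 66.0 478 0.57
```

Call:
servo_tool(
  xyz=[
    [0,0,1],
    [0,0,2],
    [0,0,3],
    [0,0,3.5],
    [0,0,4],
    [0,0,4.5],
    [0,0,5],
    [0,0,5],
  ],
  rot=[
    [0,0,0],
    [0,0,0],
    [0,0,0],
    [0,0,0],
    [0,0,0],
    [0,0,0],
    [0,0,0],
    [0,0,0],
  ],
  jaw=[0,0,0,0,0,0,0,0],
)

```text
time_s: 5.88
tool_pos: [0.5467, 0.2424, 0.0555]
ee_rot: [2.55, 1.836, -0.0]
ft_force: [0.0, -1.4, 1.7]
grip_width: -0.001
grip_force: 0.8
```

```bash
python3 - <<'E'
from h import *
st(); lid()
E
```

```text
t 5.88 tip case mm [-39.9  -0.9] tip z 41.5 F case [-1.4 -0.5  1.7] xhead 71.5 tilt [-0. -0. -1.] q [-0.34  0.78 -0.19  1.79  0.25  0.59 -1.01] w -0.0
lid y -85 theta 0.009 z at hinge 61.1 at -39 62.0 481 0.65
lid y 50 theta 0.004 z at hinge 61.2 at -39 61.7 509 0.62
```

Call:
servo_tool(
  xyz=[
    [0,0,0.5],
    [0,0,1],
    [0,0,1.5],
    [0,0,1.5],
  ],
  rot=[
    [0,0,0],
    [0,0,0],
    [0,0,0],
    [0,0,0],
  ],
  jaw=[0,0,0,0],
)

```text
time_s: 6.27
tool_pos: [0.5468, 0.2423, 0.0547]
ee_rot: [2.549, 1.835, -0.0]
ft_force: [-2.3, -0.3, 7.8]
grip_width: 0.0
grip_force: 3.8
```

Call:
servo_tool(
  xyz=[
    [0,0,0.3],
    [0,0,0.6],
    [0,0,0.6],
  ],
  rot=[
    [0,0,0],
    [0,0,0],
    [0,0,0],
  ],
  jaw=[0,0,0],
)

```text
time_s: 6.52
tool_pos: [0.5467, 0.2423, 0.0546]
ee_rot: [2.549, 1.835, -0.0]
ft_force: [-3.0, -1.4, 10.1]
grip_width: -0.001
grip_force: 5.6
```

```bash
python3 - <<'E'
from h import *
st(); lid()
E
```

```text
t 6.52 tip case mm [-40.   -0.9] tip z 40.6 F case [-2.3  2.4 10.1] xhead 71.5 tilt [ 0. -0. -1.] q [-0.34  0.79 -0.19  1.79  0.25  0.59 -1.01] w -0.0
lid y -85 theta -0.0 z at hinge 61.1 at -39 61.1 474 0.65
lid y 50 theta -0.002 z at hinge 61.2 at -39 60.9 527 0.65
```

Call:
servo_tool(
  xyz=[
    [0,0,-15],
    [0,0,-40],
    [-30,0,-40],
    [-60,0,-40],
    [-60,0,-40],
    [-60,0,-40],
  ],
  rot=[
    [0,0,0],
    [0,0,0],
    [0,0,0],
    [0,0,0],
    [0,0,0],
    [0,0,0],
  ],
  jaw=[0,0,0,0,0,0],
)

```text
time_s: 7.07
tool_pos: [0.5277, 0.1833, 0.0934]
ee_rot: [2.552, 1.831, -0.001]
ft_force: [0.0, 0.6, 0.4]
grip_width: 0.006
grip_force: 0.0
```

```bash
cat >> h.py <<'E'
_c=np.array([[np.cos(A),np.sin(A)],[-np.sin(A),np.cos(A)]])
def Qc(n):
    p,d=bot.grab_frame(n); P=cloud(n,d); return p,np.concatenate([(P[...,:2]-O)@_c.T,P[...,2:]],-1)*1000
E
python3 - <<'E'
from h import *
st(); p=lid()
for n in("scene","top"):
    p,Q=Qc(n); q=Q.reshape(-1,3)
    print(n)
    for nm,ax,sg,wall,lo,hi in(("front",0,-1,64,-22,22),("left",1,1,100,-24,16),("right",1,-1,100,-24,16)):
        out=sg*q[:,ax]-wall; al=q[:,1-ax]
        k=(out>3)&(out<65)&(al>lo)&(al<hi)&(q[:,2]>30)&(q[:,2]<85)
        if nm=="front": k&=(q[:,2]<85)
        w=[(b,np.median(q[k&(abs(out-b)<2.5),2]).round(1),int((k&(abs(out-b)<2.5)).sum())) for b in range(5,60,5) if (k&(abs(out-b)<2.5)).sum()>3]
        print(nm,w)
    # lid outline
    k=(Q[...,2]>58)&(Q[...,2]<64); yy=Q[...,1]; xx=Q[...,0]
    kk=k&(abs(yy)<110)&(xx>-90)&(xx<90)
    print("lid x range",[np.percentile(xx[kk&(abs(yy-y)<8)],[.5,99.5]).round(1).tolist() for y in(-80,-60,60,80)])
    print("lid y range",[np.percentile(yy[kk&(abs(xx-x)<8)],[.5,99.5]).round(1).tolist() for x in(-45,30,50)])
    if n=="scene": cv2.imwrite("pics/s3.png",cv2.resize(p[180:340,200:440],None,fx=3,fy=3)[...,::-1])
E
```

```text
t 7.07 tip case mm [-102.    -1.6] tip z 79.4 F case [0.6 0.1 0.4] xhead 71.3 tilt [-0.    -0.001 -1.   ] q [-0.25  0.69 -0.21  1.89  0.25  0.6  -0.94] w 0.01
lid y -85 theta 0.0 z at hinge 61.2 at -39 61.2 394 0.62
lid y 50 theta -0.0 z at hinge 61.2 at -39 61.2 521 0.65
scene
front [(10, np.float64(57.3), 9), (15, np.float64(57.3), 69), (20, np.float64(57.1), 40), (25, np.float64(57.7), 30), (30, np.float64(58.8), 5), (35, np.float64(48.9), 90), (40, np.float64(57.1), 196), (45, np.float64(63.4), 56)]
left [(5, np.float64(44.8), 20), (10, np.float64(42.5), 13), (15, np.float64(57.3), 40), (20, np.float64(56.5), 34), (25, np.float64(56.4), 43), (30, np.float64(55.9), 46), (35, np.float64(55.5), 57), (40, np.float64(56.4), 41), (45, np.float64(62.0), 28)]
right [(10, np.float64(56.4), 7), (15, np.float64(57.5), 37), (20, np.float64(57.9), 31), (25, np.float64(58.6), 40), (30, np.float64(60.3), 40), (35, np.float64(61.1), 49), (40, np.float64(64.6), 92), (45, np.float64(69.1), 5)]
lid x range [[-64.3, 67.3], [-66.6, 36.9], [-66.7, 67.2], [-62.3, 67.4]]
lid y range [[-98.8, 98.6], [-10
[... 153 characters left out ...]
5, np.float64(57.4), 32), (30, np.float64(58.6), 10)]
left [(5, np.float64(46.5), 32), (10, np.float64(46.6), 38), (15, np.float64(57.6), 59), (20, np.float64(56.5), 52), (25, np.float64(56.4), 59), (30, np.float64(56.1), 51), (35, np.float64(56.7), 58), (40, np.float64(58.3), 53), (45, np.float64(62.5), 36)]
right [(5, np.float64(50.3), 9), (10, np.float64(47.0), 14), (15, np.float64(57.5), 52), (20, np.float64(57.5), 56), (25, np.float64(59.1), 50), (30, np.float64(60.1), 60), (35, np.float64(61.4), 48), (40, np.float64(67.4), 77), (45, np.float64(69.5), 12)]
lid x range [[-60.7, 68.0], [-64.3, 70.1], [-64.0, 70.1], [-60.2, 68.4]]
lid y range [[-99.2, 98.2], [-104.8, 104.9], [-99.5, 98.4]]
```

View pics/s3.png

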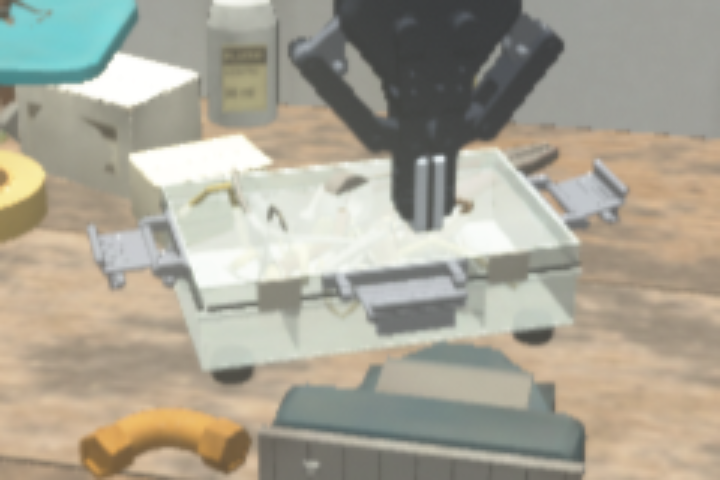

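The lid is shut (θ = 0) and the clips sit at about 1.6 (front), 1.55 (left) and 1.7 rad (right). The front clip is at about (405,295) in the picture, with the finger above and outside it. I fold it down by pressing from above, then passing outside the lip.

Call:
servo_tool(
  xyz=[
    [0,0,15],
    [0,0,30],
    [0,0,37],
    [0,0,42],
    [0,0,46],
    [0,0,50],
    [-4,0,52],
    [-8,0,54],
    [-12,0,56],
    [-12,0,60],
    [-12,0,64],
    [-12,0,68],
    [-12,0,68],
  ],
  rot=[
    [0,0,0],
    [0,0,0],
    [0,0,0],
    [0,0,0],
    [0,0,0],
    [0,0,0],
    [0,0,0],
    [0,0,0],
    [0,0,0],
    [0,0,0],
    [0,0,0],
    [0,0,0],
    [0,0,0],
  ],
  jaw=[0,0,0,0,0,0,0,0,0,0,0,0,0],
)

```text
time_s: 8.3
tool_pos: [0.5233, 0.1737, 0.0245]
ee_rot: [-2.549, -1.835, 0.003]
ft_force: [-0.5, -1.1, 0.5]
grip_width: -0.002
grip_force: 0.6
```

```bash
python3 - <<'E'
from h import *
st(); lid()
p,Q=Qc("scene")
cv2.imwrite("pics/s4.png",cv2.resize(p[190:320,250:420],None,fx=4,fy=4,interpolation=cv2.INTER_CUBIC)[...,::-1])
E
```

```text
t 8.3 tip case mm [-112.4   -0.5] tip z 10.5 F case [-1.2  0.2  0.5] xhead 71.5 tilt [-0.001 -0.001 -1.   ] q [-0.26  0.79 -0.17  1.93  0.29  0.44 -0.96] w -0.0
lid y -85 theta 0.036 z at hinge 58.2 at -39 62.0 14 0.59
lid y 50 theta 0.0 z at hinge 61.1 at -39 61.1 515 0.59
```

View pics/s4.png

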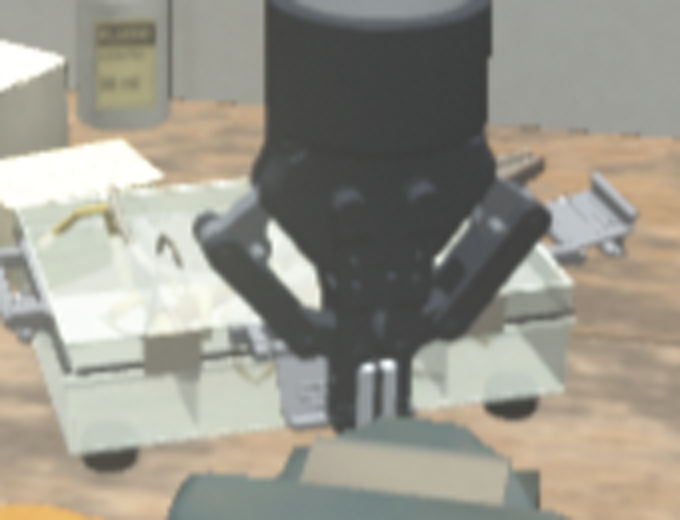

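The front clip has folded well down, seen beside the finger at (305,385). Next I lower the tip past the lip and push towards the wall.

Call:
servo_tool(
  xyz=[
    [0,0,3],
    [0,0,6],
    [0,0,8],
    [0,0,8],
    [1,0,8],
    [2,0,8],
    [3,0,8],
    [4,0,8],
    [4,0,8],
  ],
  rot=[
    [0,0,0],
    [0,0,0],
    [0,0,0],
    [0,0,0],
    [0,0,0],
    [0,0,0],
    [0,0,0],
    [0,0,0],
    [0,0,0],
  ],
  jaw=[0,0,0,0,0,0,0,0,0],
)

```text
time_s: 9.15
tool_pos: [0.5241, 0.1758, 0.017]
ee_rot: [2.55, 1.834, -0.007]
ft_force: [-1.0, -4.8, -1.3]
grip_width: 0.0
grip_force: 2.9
```

```bash
python3 -c "
from h import *
st()"
```

```text
t 9.15 tip case mm [-110.2   -0.6] tip z 3.0 F case [-4.9 -0.5 -1.3] xhead 71.4 tilt [-0.003 -0.003 -1.   ] q [-0.27  0.81 -0.16  1.93  0.29  0.43 -0.97] w 0.0
```

Call:
servo_tool(
  xyz=[
    [0.5,0,0],
    [1,0,0],
    [1,0,0],
  ],
  rot=[
    [0,0,0],
    [0,0,0],
    [0,0,0],
  ],
  jaw=[0,0,0],
)

```text
time_s: 9.4
tool_pos: [0.5241, 0.1759, 0.0169]
ee_rot: [2.55, 1.833, -0.009]
ft_force: [-2.0, -7.0, -1.6]
grip_width: 0.0
grip_force: 3.5
```

```bash
python3 -c "
from h import *
st()"
```

```text
t 9.4 tip case mm [-110.1   -0.6] tip z 2.9 F case [-7.3 -0.3 -1.6] xhead 71.4 tilt [-0.004 -0.004 -1.   ] q [-0.27  0.81 -0.16  1.93  0.29  0.43 -0.97] w 0.0
```

Call:
servo_tool(
  xyz=[
    [0.4,0,0.4],
    [0.8,0,0.8],
    [1.2,0,1],
    [1.2,0,1],
  ],
  rot=[
    [0,0,0],
    [0,0,0],
    [0,0,0],
    [0,0,0],
  ],
  jaw=[0,0,0,0],
)

```text
time_s: 9.73
tool_pos: [0.5243, 0.1764, 0.016]
ee_rot: [2.55, 1.832, -0.01]
ft_force: [-2.3, -8.6, 0.2]
grip_width: -0.003
grip_force: 4.1
```

```bash
python3 -c "
from h import *
st()"
```

```text
t 9.73 tip case mm [-109.5   -0.6] tip z 2.0 F case [-8.9 -0.5  0.2] xhead 71.4 tilt [-0.004 -0.005 -1.   ] q [-0.27  0.81 -0.16  1.93  0.29  0.43 -0.97] w -0.0
```

Call:
servo_tool(
  xyz=[
    [0.4,0,0.2],
    [0.8,0,0.4],
    [1.2,0,0.5],
    [1.2,0,0.5],
  ],
  rot=[
    [0,0,0],
    [0,0,0],
    [0,0,0],
    [0,0,0],
  ],
  jaw=[0,0,0,0],
)

```text
time_s: 10.07
tool_pos: [0.5245, 0.1769, 0.0154]
ee_rot: [2.55, 1.831, -0.012]
ft_force: [-3.5, -8.6, 0.5]
grip_width: 0.003
grip_force: 4.6
```

```bash
python3 -c "
from h import *
st()"
```

```text
t 10.07 tip case mm [-109.1   -0.6] tip z 1.4 F case [-9.3  0.5  0.5] xhead 71.4 tilt [-0.005 -0.006 -1.   ] q [-0.28  0.81 -0.16  1.92  0.29  0.44 -0.97] w 0.0
```

Call:
servo_tool(
  xyz=[
    [0.5,0,0.2],
    [1,0,0.3],
    [1.5,0,0.3],
    [1.5,0,0.3],
  ],
  rot=[
    [0,0,0],
    [0,0,0],
    [0,0,0],
    [0,0,0],
  ],
  jaw=[0,0,0,0],
)

```text
time_s: 10.4
tool_pos: [0.5246, 0.1774, 0.0148]
ee_rot: [2.55, 1.83, -0.014]
ft_force: [-2.2, -9.8, -0.8]
grip_width: 0.001
grip_force: 5.2
```

```bash
python3 -c "
from h import *
st()"
```

```text
t 10.4 tip case mm [-108.6   -0.6] tip z 0.8 F case [-10.   -1.   -0.8] xhead 71.3 tilt [-0.006 -0.008 -1.   ] q [-0.28  0.81 -0.16  1.92  0.29  0.44 -0.98] w 0.0
```

Call:
servo_tool(
  xyz=[
    [0.5,0,0],
    [1,0,0],
    [1.5,0,0],
    [1.5,0,0],
  ],
  rot=[
    [0,0,0],
    [0,0,0],
    [0,0,0],
    [0,0,0],
  ],
  jaw=[0,0,0,0],
)

```text
time_s: 10.73
tool_pos: [0.5246, 0.1776, 0.0145]
ee_rot: [2.55, 1.829, -0.017]
ft_force: [-3.8, -11.8, -1.4]
grip_width: -0.002
grip_force: 6.0
```

```bash
python3 -c "
from h import *
st()"
```

```text
t 10.73 tip case mm [-108.3   -0.5] tip z 0.5 F case [-12.4  -0.2  -1.4] xhead 71.3 tilt [-0.007 -0.009 -1.   ] q [-0.28  0.81 -0.16  1.92  0.29  0.44 -0.98] w -0.0
```

Call:
servo_tool(
  xyz=[
    [0.4,0,0],
    [0.8,0,0.3],
    [1.2,0,0.5],
    [1.2,0,0.5],
  ],
  rot=[
    [0,0,0],
    [0,0,0],
    [0,0,0],
    [0,0,0],
  ],
  jaw=[0,0,0,0],
)

```text
time_s: 11.07
tool_pos: [0.5248, 0.1783, 0.0139]
ee_rot: [2.55, 1.829, -0.018]
ft_force: [-2.5, -12.1, -2.5]
grip_width: 0.001
grip_force: 6.3
```

```bash
python3 -c "
from h import *
st(); lid()"
```

```text
t 11.07 tip case mm [-107.6   -0.5] tip z -0.1 F case [-12.3  -1.5  -2.5] xhead 71.3 tilt [-0.007 -0.01  -1.   ] q [-0.28  0.81 -0.16  1.92  0.29  0.44 -0.98] w 0.0
lid y -85 theta -0.006 z at hinge 61.6 at -39 60.9 14 0.42
lid y 50 theta -0.001 z at hinge 61.1 at -39 61.0 520 0.63
```

Call:
servo_tool(
  xyz=[
    [0.4,0,0],
    [0.8,0,0],
    [1.2,0,0],
    [1.2,0,0],
  ],
  rot=[
    [0,0,0],
    [0,0,0],
    [0,0,0],
    [0,0,0],
  ],
  jaw=[0,0,0,0],
)

```text
time_s: 11.45
tool_pos: [0.5249, 0.1785, 0.0138]
ee_rot: [2.55, 1.828, -0.02]
ft_force: [-2.6, -13.3, -2.1]
grip_width: -0.0
grip_force: 7.0
```

```bash
python3 -c "
from h import *
st()"
```

```text
t 11.45 tip case mm [-107.4   -0.5] tip z -0.2 F case [-13.4  -1.8  -2.1] xhead 71.3 tilt [-0.008 -0.011 -1.   ] q [-0.28  0.82 -0.16  1.92  0.29  0.44 -0.98] w -0.0
```

Call:
servo_tool(
  xyz=[
    [0.4,0,0.3],
    [0.8,0,0.6],
    [1.2,0,0.8],
    [1.2,0,0.8],
  ],
  rot=[
    [0,0,0],
    [0,0,0],
    [0,0,0],
    [0,0,0],
  ],
  jaw=[0,0,0,0],
)

```text
time_s: 11.78
tool_pos: [0.5253, 0.1798, 0.0128]
ee_rot: [2.55, 1.828, -0.02]
ft_force: [-2.2, -13.7, -5.3]
grip_width: 0.001
grip_force: 6.6
```

```bash
python3 -c "
from h import *
st()"
```

```text
t 11.78 tip case mm [-106.    -0.4] tip z -1.2 F case [-13.7  -2.2  -5.3] xhead 71.3 tilt [-0.008 -0.011 -1.   ] q [-0.28  0.82 -0.16  1.92  0.29  0.44 -0.98] w 0.0
```

Call:
servo_tool(
  xyz=[
    [0.3,0,0.4],
    [0.6,0,0.8],
    [0.8,0,1.2],
    [0.8,0,1.2],
  ],
  rot=[
    [0,0,0],
    [0,0,0],
    [0,0,0],
    [0,0,0],
  ],
  jaw=[0,0,0,0],
)

```text
time_s: 12.12
tool_pos: [0.5267, 0.1841, 0.012]
ee_rot: [2.55, 1.831, -0.011]
ft_force: [-2.1, -4.9, -3.9]
grip_width: -0.002
grip_force: 3.4
```

```bash
python3 -c "
from h import *
st()"
```

```text
t 12.12 tip case mm [-101.5   -0.4] tip z -2.0 F case [-5.3  0.4 -3.9] xhead 71.4 tilt [-0.005 -0.006 -1.   ] q [-0.29  0.82 -0.16  1.91  0.29  0.44 -0.98] w -0.0
```

Call:
servo_tool(
  xyz=[
    [0.5,0,0],
    [1,0,0],
    [1.5,0,0],
    [1.5,0,0],
  ],
  rot=[
    [0,0,0],
    [0,0,0],
    [0,0,0],
    [0,0,0],
  ],
  jaw=[0,0,0,0],
)

```text
time_s: 12.45
tool_pos: [0.5267, 0.1847, 0.0121]
ee_rot: [2.55, 1.831, -0.014]
ft_force: [-2.2, -9.5, -3.5]
grip_width: -0.001
grip_force: 4.8
```

```bash
python3 -c "
from h import *
st()"
```

```text
t 12.45 tip case mm [-101.    -0.3] tip z -1.9 F case [-9.7 -0.9 -3.5] xhead 71.4 tilt [-0.006 -0.007 -1.   ] q [-0.29  0.82 -0.16  1.91  0.29  0.44 -0.98] w -0.0
```

The force dropped and the tool jumped 4.5 mm, then met a hard stop: the front clip has snapped home. I back off and check it.

Call:
servo_tool(
  xyz=[
    [-10,0,0],
    [-25,0,-5],
    [-25,0,-40],
    [-25,0,-80],
    [-25,0,-90],
    [-25,0,-90],
  ],
  rot=[
    [0,0,0],
    [0,0,0],
    [0,0,0],
    [0,0,0],
    [0,0,0],
    [0,0,0],
  ],
  jaw=[0,0,0,0,0,0],
)

```text
time_s: 12.95
tool_pos: [0.5242, 0.1672, 0.1074]
ee_rot: [2.548, 1.834, 0.015]
ft_force: [0.3, -0.3, -0.3]
grip_width: 0.002
grip_force: 0.0
```

```bash
cat >> h.py <<'E'
def clips(n):
    p,Q=Qc(n); q=Q.reshape(-1,3); print(n)
    for nm,ax,sg,wall,lo,hi in(("front",0,-1,64,-22,22),("left",1,1,100,-24,16),("right",1,-1,100,-24,16)):
        out=sg*q[:,ax]-wall; al=q[:,1-ax]
        k=(out>8)&(out<65)&(al>lo)&(al<hi)&(q[:,2]>12)&(q[:,2]<75)
        print(nm,[(b,float(np.median(q[k&(abs(out-b)<2.5),2]).round(1)),int((k&(abs(out-b)<2.5)).sum())) for b in range(10,60,5) if (k&(abs(out-b)<2.5)).sum()>3])
    return p
E
python3 - <<'E'
from h import *
st(); clips("top"); p=clips("scene"); lid(); go(case(-4,137),.09-.02,161.5)
cv2.imwrite("pics/s5.png",cv2.resize(p[190:320,220:430],None,fx=3.5,fy=3.5,interpolation=cv2.INTER_CUBIC)[...,::-1])
E
```

```text
t 12.95 tip case mm [-118.3   -3.5] tip z 93.4 F case [-0.2 -0.4 -0.3] xhead 71.5 tilt [ 0.009  0.004 -1.   ] q [-0.21  0.65 -0.23  1.91  0.25  0.6  -0.92] w 0.0
top
front [(10, 56.1, 60), (15, 55.9, 40), (20, 29.8, 50), (25, 29.4, 36)]
left [(10, 47.5, 34), (15, 57.6, 60), (20, 56.2, 51), (25, 55.5, 59), (30, 56.2, 52), (35, 56.7, 56), (40, 57.9, 55), (45, 62.0, 35)]
right [(10, 47.4, 13), (15, 57.3, 54), (20, 57.5, 50), (25, 59.1, 57), (30, 60.3, 57), (35, 61.8, 49), (40, 66.3, 73), (45, 68.9, 16)]
scene
front [(10, 57.0, 11), (15, 47.9, 370), (20, 34.1, 185), (25, 29.3, 71), (30, 29.2, 5)]
left [(10, 45.0, 12), (15, 57.5, 37), (20, 56.2, 40), (25, 56.1, 40), (30, 56.0, 46), (35, 55.5, 58), (40, 56.4, 41), (45, 61.7, 29)]
right [(15, 57.2, 41), (20, 57.6, 32), (25, 58.7, 40), (30, 60.3, 37), (35, 60.8, 47), (40, 64.7, 96)]
lid y -85 theta -0.003 z at hinge 61.3 at -39 60.9 328 0.63
lid y 50 theta -0.0 z at hinge 61.0 at -39 61.0 516 0.62
shift [ 116.8 -137.7   19. ] rot [  0.  -0. -18.]
```

View pics/s5.png

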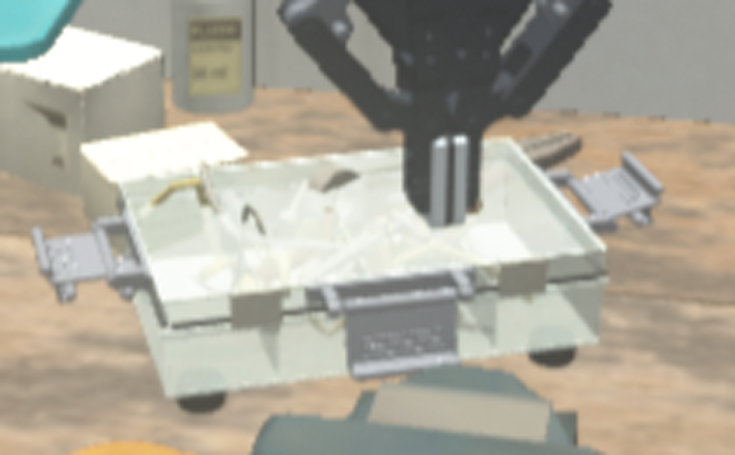

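The front clip hangs flat at (400,330) and stays there with the arm clear. Next is the left clip.

Call:
servo_tool(
  xyz=[
    [30,-35,0],
    [60,-70,0],
    [90,-105,5],
    [117,-138,10],
    [117,-138,10],
    [117,-138,10],
    [117,-138,10],
    [117,-138,10],
    [117,-138,10],
    [117,-138,10],
    [117,-138,10],
    [117,-138,10],
    [117,-138,10],
    [117,-138,10],
    [117,-138,10],
  ],
  rot=[
    [0,0,-1.4],
    [0,0,-2.8],
    [0,0,-4.2],
    [0,0,-5.6],
    [0,0,-7],
    [0,0,-8.4],
    [0,0,-9.8],
    [0,0,-11.2],
    [0,0,-12.6],
    [0,0,-14],
    [0,0,-15.4],
    [0,0,-16.8],
    [0,0,-18],
    [0,0,-18],
    [0,0,-18],
  ],
  jaw=[0,0,0,0,0,0,0,0,0,0,0,0,0,0,0],
)

```text
time_s: 14.35
tool_pos: [0.4267, 0.3202, 0.0919]
ee_rot: [-0.509, -3.098, 0.001]
ft_force: [-1.0, 0.6, -0.2]
grip_width: 0.001
grip_force: 0.0
```

```bash
python3 -c "
from h import *
st(); go(case(-4,138),.05,161.5)"
```

```text
t 14.35 tip case mm [ -4.2 137.6] tip z 77.9 F case [ 0.3  1.2 -0.2] xhead 161.3 tilt [-0.002 -0.001 -1.   ] q [-0.3   0.73 -0.62  1.95  0.66  0.68 -0.08] w 0.0
shift [ 0.3  0.2 27.9] rot [-0.01 -0.02 -0.03]
```

Call:
servo_tool(
  xyz=[
    [0,0,15],
    [0,0,30],
    [0,0,37],
    [0,0,42],
    [0,0,46],
    [0,0,49],
    [4,0,51],
    [8,0,53],
    [12,0,55],
    [12,0,59],
    [12,0,63],
    [12,0,67],
    [12,0,71],
    [12,0,75],
    [12,0,77],
    [11,0,77],
    [10,0,77],
    [9,0,77],
    [8,0,77],
    [8,0,77],
  ],
  rot=[
    [0,0,0],
    [0,0,0],
    [0,0,0],
    [0,0,0],
    [0,0,0],
    [0,0,0],
    [0,0,0],
    [0,0,0],
    [0,0,0],
    [0,0,0],
    [0,0,0],
    [0,0,0],
    [0,0,0],
    [0,0,0],
    [0,0,0],
    [0,0,0],
    [0,0,0],
    [0,0,0],
    [0,0,0],
    [0,0,0],
  ],
  jaw=[0,0,0,0,0,0,0,0,0,0,0,0,0,0,0,0,0,0,0,0],
)

```text
time_s: 16.02
tool_pos: [0.4202, 0.323, 0.0162]
ee_rot: [0.505, 3.1, 0.0]
ft_force: [-1.2, 1.5, -1.4]
grip_width: -0.0
grip_force: 1.1
```

```bash
python3 -c "
from h import *
st(); clips('scene')"
```

```text
t 16.02 tip case mm [ -3.6 144.7] tip z 2.2 F case [ 1.1  1.6 -1.4] xhead 161.5 tilt [ 0.  0. -1.] q [-0.39  0.84 -0.49  1.99  0.79  0.51 -0.21] w -0.0
scene
front [(10, 57.0, 15), (15, 47.7, 361), (20, 34.1, 188), (25, 29.4, 69), (30, 29.4, 7)]
left [(10, 37.0, 32), (15, 54.8, 74), (20, 44.1, 65), (25, 34.1, 54), (30, 32.4, 37), (35, 40.8, 54), (40, 44.1, 68), (45, 44.0, 60), (50, 42.0, 72), (55, 48.0, 47)]
right [(15, 57.4, 39), (20, 57.8, 34), (25, 58.7, 37), (30, 60.0, 40), (35, 60.7, 50), (40, 64.3, 93), (45, 69.4, 7)]
```

Call:
servo_tool(
  xyz=[
    [-0.7,0,0.3],
    [-1.4,0,0.6],
    [-2.1,0,0.9],
    [-2.8,0,1.2],
    [-2.8,0,1.2],
  ],
  rot=[
    [0,0,0],
    [0,0,0],
    [0,0,0],
    [0,0,0],
    [0,0,0],
  ],
  jaw=[0,0,0,0,0],
)

```text
time_s: 16.48
tool_pos: [0.4228, 0.3222, 0.0149]
ee_rot: [0.505, 3.1, 0.0]
ft_force: [-1.4, 0.7, -1.1]
grip_width: -0.002
grip_force: 0.8
```

```bash
python3 -c "
from h import *
st()"
```

```text
t 16.48 tip case mm [ -3.5 141.9] tip z 0.9 F case [ 0.2  1.6 -1.1] xhead 161.5 tilt [ 0.  0. -1.] q [-0.39  0.84 -0.49  1.99  0.79  0.52 -0.2 ] w -0.0
```

Call:
servo_tool(
  xyz=[
    [-0.7,0,0.2],
    [-1.4,0,0.4],
    [-2.1,0,0.6],
    [-2.8,0,0.8],
    [-2.8,0,0.8],
  ],
  rot=[
    [0,0,0],
    [0,0,0],
    [0,0,0],
    [0,0,0],
    [0,0,0],
  ],
  jaw=[0,0,0,0,0],
)

```text
time_s: 16.9
tool_pos: [0.4241, 0.3217, 0.0141]
ee_rot: [-0.504, -3.1, -0.0]
ft_force: [-4.6, 2.4, 0.4]
grip_width: -0.003
grip_force: 2.6
```

```bash
python3 -c "
from h import *
st()"
```

```text
t 16.9 tip case mm [ -3.5 140.5] tip z 0.1 F case [0.8 5.1 0.4] xhead 161.5 tilt [-0.001  0.    -1.   ] q [-0.38  0.84 -0.49  1.98  0.79  0.52 -0.2 ] w -0.0
```

Call:
servo_tool(
  xyz=[
    [-0.6,0,0.1],
    [-1.2,0,0.2],
    [-1.8,0,0.3],
    [-2.4,0,0.4],
    [-2.4,0,0.4],
  ],
  rot=[
    [0,0,0],
    [0,0,0],
    [0,0,0],
    [0,0,0],
    [0,0,0],
  ],
  jaw=[0,0,0,0,0],
)

```text
time_s: 17.32
tool_pos: [0.4252, 0.3214, 0.0135]
ee_rot: [-0.502, -3.098, -0.001]
ft_force: [-7.7, 1.7, -0.5]
grip_width: 0.001
grip_force: 3.8
```

```bash
python3 -c "
from h import *
st()"
```

```text
t 17.32 tip case mm [ -3.5 139.4] tip z -0.5 F case [-0.8  7.8 -0.5] xhead 161.6 tilt [-0.003  0.001 -1.   ] q [-0.38  0.84 -0.49  1.98  0.79  0.52 -0.19] w 0.0
```

Call:
servo_tool(
  xyz=[
    [-0.6,0,0.1],
    [-1.2,0,0.2],
    [-1.8,0,0.3],
    [-1.8,0,0.3],
  ],
  rot=[
    [0,0,0],
    [0,0,0],
    [0,0,0],
    [0,0,0],
  ],
  jaw=[0,0,0,0],
)

```text
time_s: 17.65
tool_pos: [0.4263, 0.321, 0.013]
ee_rot: [-0.501, -3.097, -0.001]
ft_force: [-8.0, 3.3, -2.5]
grip_width: -0.002
grip_force: 4.3
```

```bash
python3 -c "
from h import *
st()"
```

```text
t 17.65 tip case mm [ -3.6 138.3] tip z -1.0 F case [ 0.6  8.6 -2.5] xhead 161.6 tilt [-0.004  0.001 -1.   ] q [-0.38  0.85 -0.5   1.98  0.79  0.52 -0.19] w -0.0
```

Call:
servo_tool(
  xyz=[
    [-0.6,0,0.1],
    [-1.2,0,0.3],
    [-1.8,0,0.5],
    [-1.8,0,0.5],
  ],
  rot=[
    [0,0,0],
    [0,0,0],
    [0,0,0],
    [0,0,0],
  ],
  jaw=[0,0,0,0],
)

```text
time_s: 17.98
tool_pos: [0.4281, 0.3203, 0.0123]
ee_rot: [-0.501, -3.097, -0.0]
ft_force: [-7.5, 4.1, -4.2]
grip_width: -0.008
grip_force: 4.0
```

```bash
python3 -c "
from h import *
st()"
```

```text
t 17.98 tip case mm [ -3.6 136.3] tip z -1.7 F case [ 1.5  8.4 -4.2] xhead 161.6 tilt [-0.004  0.001 -1.   ] q [-0.37  0.85 -0.5   1.97  0.79  0.52 -0.19] w -0.01
```

Call:
servo_tool(
  xyz=[
    [-0.5,0,0.2],
    [-1,0,0.4],
    [-1,0,0.4],
    [-1,0,0.4],
  ],
  rot=[
    [0,0,0],
    [0,0,0],
    [0,0,0],
    [0,0,0],
  ],
  jaw=[0,0,0,0],
)

```text
time_s: 18.32
tool_pos: [0.4312, 0.3192, 0.0123]
ee_rot: [-0.504, -3.1, 0.0]
ft_force: [-5.5, 1.5, -2.9]
grip_width: 0.001
grip_force: 2.5
```

```bash
python3 -c "
from h import *
st()"
```

```text
t 18.32 tip case mm [ -3.7 133. ] tip z -1.7 F case [-0.3  5.7 -2.9] xhead 161.5 tilt [-0.001  0.    -1.   ] q [-0.37  0.85 -0.49  1.97  0.79  0.52 -0.18] w 0.0
```

Call:
servo_tool(
  xyz=[
    [-0.5,0,0],
    [-1,0,0],
    [-1.5,0,0],
    [-1.5,0,0],
  ],
  rot=[
    [0,0,0],
    [0,0,0],
    [0,0,0],
    [0,0,0],
  ],
  jaw=[0,0,0,0],
)

```text
time_s: 18.65
tool_pos: [0.4314, 0.3192, 0.0123]
ee_rot: [-0.503, -3.098, -0.0]
ft_force: [-6.7, 2.1, -2.4]
grip_width: -0.001
grip_force: 3.7
```

```bash
python3 -c "
from h import *
st()"
```

```text
t 18.65 tip case mm [ -3.7 132.8] tip z -1.7 F case [-0.1  7.1 -2.4] xhead 161.6 tilt [-0.003  0.    -1.   ] q [-0.37  0.85 -0.5   1.97  0.79  0.52 -0.18] w -0.0
```

Call:
servo_tool(
  xyz=[
    [-0.6,0,0],
    [-1.2,0,0],
    [-1.2,0,0],
    [15,0,0],
    [27,0,-5],
    [27,0,-40],
    [27,0,-80],
    [27,0,-95],
    [27,0,-95],
  ],
  rot=[
    [0,0,0],
    [0,0,0],
    [0,0,0],
    [0,0,0],
    [0,0,0],
    [0,0,0],
    [0,0,0],
    [0,0,0],
    [0,0,0],
  ],
  jaw=[0,0,0,0,0,0,0,0,0],
)

```text
time_s: 19.4
tool_pos: [0.4104, 0.3293, 0.112]
ee_rot: [0.505, 3.094, 0.009]
ft_force: [0.4, -0.2, -0.0]
grip_width: -0.001
grip_force: 0.0
```

```bash
python3 -c "
from h import *
st(); clips('scene'); clips('top'); lid(); go(case(-4,0),.1,161.5); go(case(-4,-138),.1,161.5)"
```

```text
t 19.4 tip case mm [ -0.7 155.9] tip z 98.0 F case [-0.1 -0.4 -0. ] xhead 161.5 tilt [ 0.008  0.005 -1.   ] q [-0.31  0.69 -0.64  1.96  0.64  0.69 -0.11] w -0.0
scene
front [(10, 57.1, 10), (15, 48.0, 369), (20, 34.6, 178), (25, 29.5, 80)]
left [(10, 34.2, 25), (15, 41.3, 99), (20, 28.0, 34)]
right [(15, 57.3, 39), (20, 57.8, 35), (25, 58.7, 37), (30, 59.9, 40), (35, 60.8, 48), (40, 64.3, 89), (45, 69.4, 5)]
top
front [(10, 55.6, 59), (15, 56.4, 39), (20, 30.4, 50), (25, 30.2, 35)]
left []
right [(10, 46.6, 15), (15, 57.4, 52), (20, 57.3, 52), (25, 58.6, 55), (30, 60.1, 53), (35, 61.3, 53), (40, 66.7, 77), (45, 69.8, 13)]
lid y -85 theta -0.002 z at hinge 61.1 at -39 60.9 510 0.61
lid y 50 theta -0.0 z at hinge 61.0 at -39 61.0 523 0.63
shift [-157.1    0.2   -6.3] rot [-0.01  0.02 -0.01]
shift [-295.1    0.3   -6.1] rot [-0.01  0.02 -0.01]
```

```bash
python3 -c "
from h import *
p,d=bot.grab_frame('top'); P=cloud('top',d); cv2.imwrite('pics/t6.png',p[...,::-1])
f=np.load('top0.npz'); ch=(abs(d-f['d'])>.03)&(d>0)
q=P[ch&(P[...,2]>.15)]; t=bot.get_state()['tool_pos']; 
for z0 in np.arange(.15,.85,.05):
    k=q[(q[:,2]>=z0)&(q[:,2]<z0+.05)]
    if len(k)>20: print(round(z0,2),len(k),'x',k[:,0].min().round(2),k[:,0].max().round(2),'y',k[:,1].min().round(2),k[:,1].max().round(2))
"
```

```text
0.15 22 x 0.18 0.41 y 0.52 0.63
0.45 1764 x 0.37 0.46 y 0.3 0.38
0.5 5866 x 0.35 0.71 y 0.19 0.58
0.55 6708 x 0.35 0.7 y 0.22 0.56
0.6 10824 x 0.34 0.65 y 0.16 0.49
0.65 16899 x 0.34 0.56 y 0.15 0.49
0.7 8644 x 0.35 0.55 y 0.16 0.4
```

View pics/t6.png

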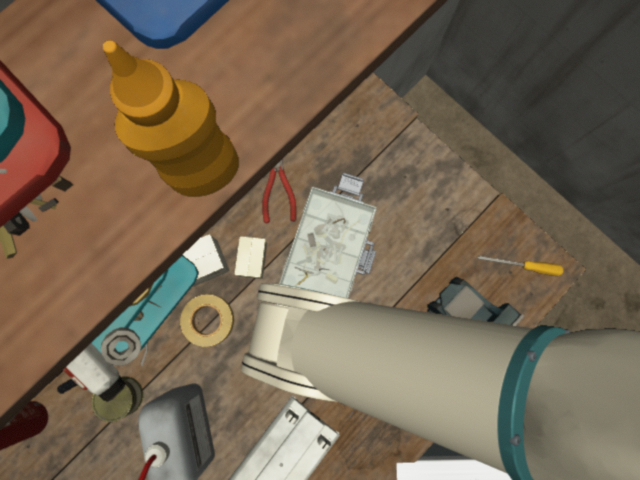

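The top view shows the arm over the left end, the right clip at (350,185) still out, and the pliers and carton untouched. The wrist top is about 0.37 m above the TCP, so I cross low to stay under the shelf (top surface at z = 0.55).

Call:
servo_tool(
  xyz=[
    [-20,0,20],
    [-60,0,24],
    [-100,0,24],
    [-140,0,24],
    [-180,0,24],
    [-220,0,24],
    [-260,0,24],
    [-290,0,24],
    [-297,0,24],
    [-297,0,24],
    [-297,0,24],
  ],
  rot=[
    [0,0,0],
    [0,0,0],
    [0,0,0],
    [0,0,0],
    [0,0,0],
    [0,0,0],
    [0,0,0],
    [0,0,0],
    [0,0,0],
    [0,0,0],
    [0,0,0],
  ],
  jaw=[0,0,0,0,0,0,0,0,0,0,0],
)

```text
time_s: 20.52
tool_pos: [0.6874, 0.2334, 0.0817]
ee_rot: [-0.503, -3.098, 0.002]
ft_force: [-0.4, 0.2, 0.5]
grip_width: -0.0
grip_force: 0.0
```

```bash
python3 -c "
from h import *
st(); go(case(-4,-138),.05,161.5)"
```

```text
t 20.52 tip case mm [  -3.8 -137.2] tip z 67.7 F case [0.1 0.5 0.5] xhead 161.5 tilt [-0.003 -0.001 -1.   ] q [-0.04  0.98 -0.66  1.37  0.64  1.01  0.42] w -0.0
shift [-0.8 -0.2 17.7] rot [-0.02 -0.04  0.01]
```

Call:
servo_tool(
  xyz=[
    [0,0,12],
    [0,0,20],
    [0,0,26],
    [0,0,31],
    [0,0,35],
    [0,0,39],
    [-4,0,41],
    [-8,0,43],
    [-12,0,45],
    [-13,0,49],
    [-13,0,53],
    [-13,0,57],
    [-13,0,61],
    [-13,0,65],
    [-13,0,66],
    [-12,0,66],
    [-11,0,66],
    [-10,0,66],
    [-9,0,66],
    [-9,0,66],
  ],
  rot=[
    [0,0,0],
    [0,0,0],
    [0,0,0],
    [0,0,0],
    [0,0,0],
    [0,0,0],
    [0,0,0],
    [0,0,0],
    [0,0,0],
    [0,0,0],
    [0,0,0],
    [0,0,0],
    [0,0,0],
    [0,0,0],
    [0,0,0],
    [0,0,0],
    [0,0,0],
    [0,0,0],
    [0,0,0],
    [0,0,0],
  ],
  jaw=[0,0,0,0,0,0,0,0,0,0,0,0,0,0,0,0,0,0,0,0],
)

```text
time_s: 22.18
tool_pos: [0.6995, 0.2289, 0.0178]
ee_rot: [0.506, 3.097, -0.001]
ft_force: [4.3, -1.2, -1.8]
grip_width: 0.001
grip_force: 2.3
```

```bash
python3 -c "
from h import *
st(); clips('scene')"
```

```text
t 22.18 tip case mm [  -4.2 -150.1] tip z 3.8 F case [ 0.2 -4.4 -1.8] xhead 161.5 tilt [ 0.003 -0.001 -1.   ] q [-0.05  1.06 -0.62  1.37  0.68  0.93  0.41] w 0.0
scene
front [(10, 56.8, 13), (15, 48.1, 360), (20, 34.2, 192), (25, 29.2, 76), (30, 30.2, 4)]
left [(10, 34.0, 23), (15, 41.4, 103), (20, 28.2, 38)]
right [(15, 57.4, 39), (20, 32.2, 9), (25, 35.0, 36), (30, 35.2, 13), (35, 37.5, 37), (40, 56.0, 125), (45, 47.6, 85), (50, 44.6, 43), (55, 47.5, 62)]
```

Call:
servo_tool(
  xyz=[
    [0.6,0,0.2],
    [1.2,0,0.4],
    [1.8,0,0.6],
    [1.8,0,0.6],
  ],
  rot=[
    [0,0,0],
    [0,0,0],
    [0,0,0],
    [0,0,0],
  ],
  jaw=[0,0,0,0],
)

```text
time_s: 22.57
tool_pos: [0.6954, 0.231, 0.0169]
ee_rot: [-0.504, -3.1, 0.0]
ft_force: [1.9, -0.8, -0.7]
grip_width: -0.003
grip_force: 1.2
```

```bash
python3 -c "
from h import *
st()"
```

```text
t 22.57 tip case mm [  -3.5 -145.5] tip z 2.9 F case [-0.1 -2.1 -0.7] xhead 161.5 tilt [-0.001  0.    -1.   ] q [-0.05  1.06 -0.62  1.37  0.68  0.93  0.4 ] w -0.0
```

Call:
servo_tool(
  xyz=[
    [0.6,0,0.3],
    [1.2,0,0.6],
    [1.8,0,0.8],
    [2.4,0,1],
    [2.4,0,1],
  ],
  rot=[
    [0,0,0],
    [0,0,0],
    [0,0,0],
    [0,0,0],
    [0,0,0],
  ],
  jaw=[0,0,0,0,0],
)

```text
time_s: 22.98
tool_pos: [0.6935, 0.2319, 0.0159]
ee_rot: [-0.504, -3.1, -0.0]
ft_force: [1.4, -0.7, -0.7]
grip_width: 0.002
grip_force: 0.9
```

```bash
python3 -c "
from h import *
st()"
```

```text
t 22.98 tip case mm [  -3.3 -143.4] tip z 1.9 F case [-0.2 -1.5 -0.7] xhead 161.5 tilt [-0.  0. -1.] q [-0.06  1.06 -0.62  1.38  0.68  0.92  0.4 ] w 0.0
```

Call:
servo_tool(
  xyz=[
    [0.6,0,0.2],
    [1.2,0,0.4],
    [1.8,0,0.6],
    [2.4,0,0.8],
    [2.4,0,0.8],
  ],
  rot=[
    [0,0,0],
    [0,0,0],
    [0,0,0],
    [0,0,0],
    [0,0,0],
  ],
  jaw=[0,0,0,0,0],
)

```text
time_s: 23.4
tool_pos: [0.6913, 0.2325, 0.0151]
ee_rot: [-0.504, -3.101, -0.0]
ft_force: [2.7, -0.3, -0.4]
grip_width: 0.0
grip_force: 0.9
```

```bash
python3 -c "
from h import *
st()"
```

```text
t 23.4 tip case mm [  -3.4 -141.1] tip z 1.1 F case [ 0.5 -2.7 -0.4] xhead 161.5 tilt [-0.  0. -1.] q [-0.06  1.06 -0.62  1.39  0.69  0.92  0.39] w 0.0
```

Call:
servo_tool(
  xyz=[
    [0.6,0,0.1],
    [1.2,0,0.2],
    [1.8,0,0.3],
    [2.4,0,0.4],
    [2.4,0,0.4],
  ],
  rot=[
    [0,0,0],
    [0,0,0],
    [0,0,0],
    [0,0,0],
    [0,0,0],
  ],
  jaw=[0,0,0,0,0],
)

```text
time_s: 23.82
tool_pos: [0.6893, 0.233, 0.0148]
ee_rot: [0.505, 3.101, -0.0]
ft_force: [1.5, -1.2, -1.1]
grip_width: 0.001
grip_force: 1.1
```

```bash
python3 -c "
from h import *
st()"
```

```text
t 23.82 tip case mm [  -3.5 -139.1] tip z 0.8 F case [-0.6 -1.8 -1.1] xhead 161.5 tilt [ 0. -0. -1.] q [-0.06  1.05 -0.62  1.39  0.69  0.91  0.39] w 0.0
```

Call:
servo_tool(
  xyz=[
    [0.6,0,0.1],
    [1.2,0,0.2],
    [1.8,0,0.3],
    [2.4,0,0.4],
    [2.4,0,0.4],
  ],
  rot=[
    [0,0,0],
    [0,0,0],
    [0,0,0],
    [0,0,0],
    [0,0,0],
  ],
  jaw=[0,0,0,0,0],
)

```text
time_s: 24.23
tool_pos: [0.6886, 0.2332, 0.0145]
ee_rot: [0.505, 3.098, 0.001]
ft_force: [5.6, -1.7, -3.2]
grip_width: 0.0
grip_force: 3.0
```

```bash
python3 -c "
from h import *
st()"
```

```text
t 24.23 tip case mm [  -3.6 -138.4] tip z 0.5 F case [ 0.2 -5.8 -3.2] xhead 161.5 tilt [ 0.003 -0.    -1.   ] q [-0.06  1.05 -0.61  1.4   0.69  0.91  0.38] w 0.0
```

Call:
servo_tool(
  xyz=[
    [0.6,0,0.2],
    [1.2,0,0.5],
    [1.8,0,0.7],
    [1.8,0,0.7],
  ],
  rot=[
    [0,0,0],
    [0,0,0],
    [0,0,0],
    [0,0,0],
  ],
  jaw=[0,0,0,0],
)

```text
time_s: 24.57
tool_pos: [0.6879, 0.2335, 0.0142]
ee_rot: [0.506, 3.096, 0.001]
ft_force: [8.3, -1.9, -2.8]
grip_width: 0.003
grip_force: 3.8
```

```bash
python3 -c "
from h import *
st()"
```

```text
t 24.57 tip case mm [  -3.5 -137.7] tip z 0.2 F case [ 0.8 -8.5 -2.8] xhead 161.4 tilt [ 0.005 -0.    -1.   ] q [-0.06  1.05 -0.61  1.4   0.69  0.9   0.38] w 0.0
```

Call:
servo_tool(
  xyz=[
    [0.6,0,0.2],
    [1.2,0,0.5],
    [1.8,0,0.7],
    [1.8,0,0.7],
  ],
  rot=[
    [0,0,0],
    [0,0,0],
    [0,0,0],
    [0,0,0],
  ],
  jaw=[0,0,0,0],
)

```text
time_s: 24.9
tool_pos: [0.6871, 0.2337, 0.0137]
ee_rot: [0.506, 3.094, 0.001]
ft_force: [8.8, -1.7, -2.7]
grip_width: 0.001
grip_force: 4.4
```

```bash
python3 -c "
from h import *
st()"
```

```text
t 24.9 tip case mm [  -3.6 -136.8] tip z -0.3 F case [ 1.2 -8.8 -2.7] xhead 161.4 tilt [ 0.006 -0.    -1.   ] q [-0.06  1.05 -0.61  1.41  0.69  0.9   0.38] w 0.0
```

Call:
servo_tool(
  xyz=[
    [0.6,0,0.2],
    [1.2,0,0.4],
    [1.8,0,0.6],
    [1.8,0,0.6],
  ],
  rot=[
    [0,0,0],
    [0,0,0],
    [0,0,0],
    [0,0,0],
  ],
  jaw=[0,0,0,0],
)

```text
time_s: 25.23
tool_pos: [0.6857, 0.2342, 0.0132]
ee_rot: [0.506, 3.094, 0.001]
ft_force: [10.0, -1.4, -2.0]
grip_width: -0.003
grip_force: 4.7
```

```bash
python3 -c "
from h import *
st()"
```

```text
t 25.23 tip case mm [  -3.6 -135.4] tip z -0.8 F case [ 1.9 -9.9 -2. ] xhead 161.4 tilt [ 0.007 -0.    -1.   ] q [-0.06  1.05 -0.61  1.41  0.69  0.9   0.37] w -0.0
```

Call:
servo_tool(
  xyz=[
    [0.5,0,0.1],
    [1,0,0.2],
    [1.4,0,0.3],
    [1.4,0,0.3],
  ],
  rot=[
    [0,0,0],
    [0,0,0],
    [0,0,0],
    [0,0,0],
  ],
  jaw=[0,0,0,0],
)

```text
time_s: 25.57
tool_pos: [0.6824, 0.2352, 0.0124]
ee_rot: [0.506, 3.097, 0.0]
ft_force: [3.7, -0.5, -1.6]
grip_width: 0.001
grip_force: 2.0
```

```bash
python3 -c "
from h import *
st()"
```

```text
t 25.57 tip case mm [  -3.7 -131.9] tip z -1.6 F case [ 0.7 -3.7 -1.6] xhead 161.4 tilt [ 0.003 -0.    -1.   ] q [-0.06  1.05 -0.61  1.42  0.69  0.89  0.37] w 0.0
```

Snapped (force down, jump of 3.5 mm). I push on to the stop.

Call:
servo_tool(
  xyz=[
    [0.6,0,0],
    [1.2,0,0],
    [1.8,0,0],
    [1.8,0,0],
  ],
  rot=[
    [0,0,0],
    [0,0,0],
    [0,0,0],
    [0,0,0],
  ],
  jaw=[0,0,0,0],
)

```text
time_s: 25.9
tool_pos: [0.6806, 0.2358, 0.0122]
ee_rot: [0.505, 3.097, 0.0]
ft_force: [6.7, -1.7, -2.2]
grip_width: 0.002
grip_force: 3.5
```

```bash
python3 -c "
from h import *
st()"
```

```text
t 25.9 tip case mm [  -3.7 -130. ] tip z -1.8 F case [ 0.5 -6.9 -2.2] xhead 161.5 tilt [ 0.003 -0.    -1.   ] q [-0.06  1.05 -0.61  1.42  0.69  0.89  0.37] w 0.0
```

Call:
servo_tool(
  xyz=[
    [0.5,0,0],
    [1,0,0],
    [1,0,0],
  ],
  rot=[
    [0,0,0],
    [0,0,0],
    [0,0,0],
  ],
  jaw=[0,0,0],
)

```text
time_s: 26.15
tool_pos: [0.6804, 0.2358, 0.0122]
ee_rot: [0.506, 3.096, 0.0]
ft_force: [8.2, -0.3, -4.7]
grip_width: 0.003
grip_force: 4.3
```

```bash
python3 -c "
from h import *
st()"
```

```text
t 26.15 tip case mm [  -3.7 -129.8] tip z -1.8 F case [ 2.3 -7.9 -4.7] xhead 161.5 tilt [ 0.005 -0.    -1.   ] q [-0.06  1.05 -0.61  1.42  0.69  0.89  0.36] w 0.0
```

Call:
servo_tool(
  xyz=[
    [-12,0,0],
    [-27,0,-5],
    [-30,0,-30],
    [-30,0,-60],
    [-30,0,-70],
    [-30,0,-70],
    [-30,0,-70],
  ],
  rot=[
    [0,0,0],
    [0,0,0],
    [0,0,0],
    [0,0,0],
    [0,0,0],
    [0,0,0],
    [0,0,0],
  ],
  jaw=[0,0,0,0,0,0,0],
)

```text
time_s: 26.73
tool_pos: [0.7053, 0.2281, 0.0821]
ee_rot: [-0.503, -3.1, -0.0]
ft_force: [-1.3, -0.1, -1.0]
grip_width: 0.002
grip_force: 0.0
```

```bash
python3 -c "
from h import *
st(); p=clips('scene'); lid()
cv2.imwrite('pics/s7.png',cv2.resize(p[190:320,220:430],None,fx=3.5,fy=3.5,interpolation=cv2.INTER_CUBIC)[...,::-1])"
```

```text
t 26.73 tip case mm [  -3.2 -155.9] tip z 68.1 F case [-0.5  1.2 -1. ] xhead 161.6 tilt [-0.001  0.    -1.   ] q [-0.04  0.99 -0.66  1.32  0.64  1.04  0.46] w 0.0
scene
front [(10, 56.9, 16), (15, 47.5, 360), (20, 34.5, 188), (25, 29.5, 75)]
left [(10, 33.5, 25), (15, 41.3, 102), (20, 28.1, 34)]
right [(15, 56.6, 58), (20, 26.7, 4)]
lid y -85 theta -0.0 z at hinge 61.1 at -39 61.0 511 0.67
lid y 50 theta -0.003 z at hinge 61.2 at -39 60.9 523 0.66
```

View pics/s7.png

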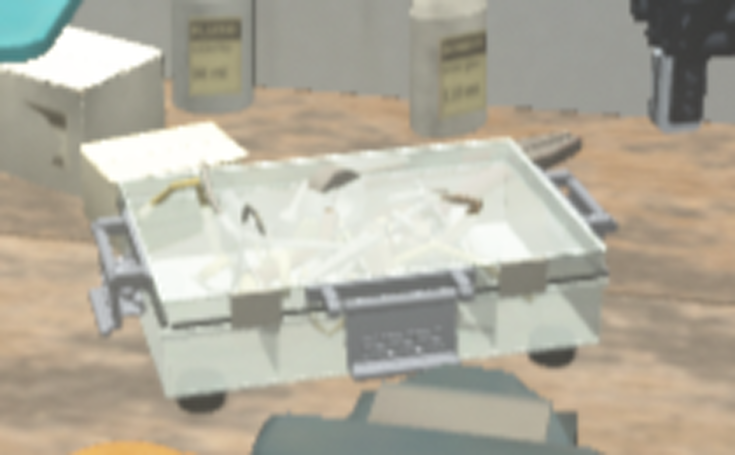

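The picture shows the lid shut and all three clips down: front at (405,330), left at (105,300) and right at (590,205). The gripper is clear at (680,90).

```bash
python3 -c "
from rig import bot
print(bot.close_job())"
```

```text
the job is handed in; nothing more can be done
None
```

The job is handed in: the lid is shut, and the front, left and right clips were snapped home in that order and stayed down. The highest force I read was about 15 N, and the pliers, carton and elbow were left alone.

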